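# Put the laser meter away and snap its case shut

## Robot

A 7-joint arm with a two-finger parallel gripper is mounted at the origin on the work surface. World frame = base frame: x ahead of the robot, y to its left, z up, the work surface at z = 0. Lengths are in m, angles in rad, forces in N, time in s.
With the tool pointing down it reaches from about 0.35 to 0.9 m from the base axis. Payload 7.2 kg.
Tool frame: the origin (TCP) lies midway between the tips of the shut fingers; the grasp point (between the pads) lies env.grasp_offset behind it (env.grasp_offset is the distance from the TCP to the grasp point, in m); z points along the fingers, y is the line along which they close (so a half turn about z gives the same grasp; the last joint's range is limited). The gripper opens to 85 mm and grips with 20 to 120 N. Pads are 22 mm wide; open, the fingers measure 114 mm over their backs; the gripper's body (76 mm by 85 mm) begins 54 mm behind the grasp point. The pads swing forward as they close: fully open they stand 13 mm farther back than shut.
Start: joints at [-1.38, 0.411, -0.013, 1.596, 0.006, 1.134, -0.082], TCP at [0.16, 0.604, 0.231] pointing down, gripper open.
Joint ranges: [-2.95, 2.95], [-0.29, 1.99], [-1.47, 1.44], [0.14, 2.54], [-1.03, 4.17], [0.13, 1.85], [-2.86, 2.86]. Speed limits (rad/s): [2.39, 2.39, 3.01, 3.01, 3.14, 3.14, 3.14].

## Interface

Orientations are given as a unit quaternion [x, y, z, w].
In Python, from bench import env gives the robot as it stands.
- The arm moves only by the tool send_rows, never from a script. Its argument "motion" is a list of rows, each a list of 4 numbers: the shift along the tool's x, y, z in cm, then the turn about the tool's z in rad. A call has 1 to 5 rows; each row is the pose to reach, as a shift and turn from the pose commanded when the call began, along the tool's axes at that moment; what a row does not reach only later rows make up. A row lasts 1/10 s, in which the tool goes at most 50 mm and 8.59 degrees, less where a joint would pass 70% of its speed; a pose out of reach is approached as far as the arm can. A call with a gripper value outside its range is refused whole. "grip" is the opening, from 0 (shut) to 1 (fully open), set as the call begins (left out, the last holds). The fingers move at their own pace and stop on an object; "newtons" is the grip in N (left out, the last holds). Time passes only in rows, so rows that repeat a pose let the fingers close. It gives the time, the measured TCP pose, the force, the opening and the grip force at its end, in the units of the state.
- env.state(): the state, without advancing time (a new reading comes with each control period).
- env.get_image(name): name is "side" or "top" or "wrist"; returns the picture (400x640x3 uint8, blue, green, red); there is no depth.
- env.calibration(name): a dict with "fx", "fy", "cx", "cy" (pixels), "k1" (the pictures are not rectified: a ray, as slopes to the right and down, at radius r is drawn at 1 + k1 r^2 times it, then the intrinsics apply), "R" (3x3) and "t" (3): a world point X has camera coordinates R X + t. Camera axes: x right, y down, z forward; pixel columns grow to the right and rows downward; lengths in m; the calibration is good to about 2 mm. A picture is of the moment at which its call begins: read the wrist's pose just before it. calibration takes no time and is no camera call; for the wrist camera it gives the pose at the moment of the call.
- env.close_job(): hands the job in; it is judged then, once.
The state is a dict: "time": time; "q": joint angles; "joint_vel": joint speeds; "effort": joint torques, N m; "ee_pos": TCP position; "orientation": TCP orientation; "wrist_force": force on the tool from outside, world axes, zero at the start; "moment": the same for the moment, N m; "width": opening from 0.0 (shut) to 1.0 (fully open); "grasp_force": force on a finger pad.
Only numpy, scipy, OpenCV 4.12 (cv2) and the standard library are available. Lean on these libraries where they do the work, as an engineer would, in place of code of your own. Each camera call takes 0.05 s, during which the arm holds its last target. There are 200 camera calls.

## Task

The laser distance meter has been left lying on the bench: put it back in its open case, lying flat in its cradle with the display up, and then press the hinged lid down past its catch so that it snaps fully shut. The lid only opens part-way and stays where it is, so reach in under it at a slant. Leave the other tools and pieces on the bench where they lie.

Things in the scene. Friction and masses are not known exactly. Their poses are not given: they have to be found in the camera images.
- meter: Handheld laser distance meter: a loose black flat box, 112 mm long (its x), 46 mm wide (its y), 26 mm thick (its z), about 140 g, display and white keys on top, two lenses on the +x end. Origin at the centre of its underside; it starts lying display up on the bench.
- case: Shallow black plastic case, fixed to the bench, 186 mm deep (x), 150 mm wide (y); tray rim 24 mm high, walls 5 mm, inner floor 4 mm above the bench. Origin at the centre of its underside; x points from the mouth (front, with the steel catch) to the hinge (rear). Inside: a solid grey front ledge 52 mm deep (x), top at 22 mm; behind it the meter's cradle.
- bay (a point): Centre of the cradle's floor, where the meter lies, long side along the case's x, either end to the rear; 26 mm behind the case's origin, 4 mm above the bench, axes as the case's. Cradle: 124 mm (x) by 140 mm (y); in each corner a grey block 24 mm (x) by 42 mm (y), 10 mm high: a 56 mm wide channel along x, and 76 mm (x) of finger room in the middle.
- lid (a joint): Angle of the case's lid (rad): 0 fully shut, grows as it opens, stop at 1.08. Black frame with clear panel, 186 x 150 mm, 16.5 mm thick, hollow beneath (12 mm deep, walls 4 mm). Stiff hinge: it stays where left. It meets the catch at about 0.06 rad; pressed on (about 15 N near its front edge) it snaps to 0 and is held there.
- lid_press (a point): Point on the lid's outer face, mid-width, 20 mm behind the lid's front edge and 166 mm from the hinge line: a good place to press. With the lid shut it is 41 mm above the bench.
- lid_hinge (a point): Middle of the lid's hinge line (along the case's y), at the top of the case's rear wall, 93 mm behind the case's origin, 24 mm above the bench. It turns with the lid.
- pencil: Bystander: flat carpenter's pencil of plain wood, 175 x 15 x 8 mm. Origin at the centre of its underside.
- offcut: Bystander: dark steel flat-bar offcut, 140 x 30 x 8 mm. Origin at the centre of its underside.
- hammer: Bystander: hammer lying on the bench, wooden handle along its x, steel head at the +x end, about 260 mm long.
- mallet: Bystander: wooden mallet lying along its x on the bench, 270 mm long, head 110 mm wide and 56 mm thick.
- brush: Bystander: flat hand brush lying along its x on the bench, about 200 mm long.
Not all that is in view belongs to the job. Leave any orange or purple look-alike of the meter alone. Leave any purple look-alike of the case alone.

How it is judged:
On the way, in this order (a step that is already met when the one before it is completed fails the run):
1. the meter lies flat in its cradle, display up, let go, the lid still open (x of meter in the frame of bay between -0.01 and 0.01 m and y of meter in the frame of bay between -0.01 and 0.01 m and z of meter in the frame of bay below 0.005 m and angle between meter's own z axis and vertical below 0.08 rad and angle between the x axis of meter and the x axis of case, either way round below 0.15 rad and linear speed of meter below 0.02 m/s and contact force between the fingers and meter below 0.1 N and value of joint lid above 0.03 rad), for 0.2 s.
2. the lid is pressed past its catch, fully shut over the meter (value of joint lid below 0.025 rad), for 0.2 s.
At the end, for the whole second after the job is handed in: The meter lies on the cradle's floor within 10 mm of its centre each way, along the case within 0.15 rad, level within 0.08 rad, display up, at rest and not held; the lid is snapped shut (joint under 0.025 rad) (x of meter in the frame of bay between -0.01 and 0.01 m and y of meter in the frame of bay between -0.01 and 0.01 m and z of meter in the frame of bay below 0.005 m and angle between meter's own z axis and vertical below 0.08 rad and angle between the x axis of meter and the x axis of case, either way round below 0.15 rad and linear speed of meter below 0.02 m/s and contact force between the fingers and meter below 0.1 N and value of joint lid below 0.025 rad); the robot touches nothing.
It fails at once if a bystander (pencil, offcut, hammer, mallet or brush) is moved by more than 30 mm (distance of any of pencil, offcut, hammer, mallet, brush from where it was at the start of the episode above 0.03 m).
It also fails if it takes over 58 s, if anything falls off the work surface, if the arm or the gripper's body presses on something with over 40 N, if the wrist force passes 120 N, or if a joint passes its speed limit or range.

## Working session

There is one attempt and no reset: what is moved stays moved. The work goes in short steps, Python scripts to look and compute and a tool call to move; the robot and the scene stay as the last step left them, time stands still between calls to the robot, and variables do not carry over. Pictures are saved under pics/ and viewed, at most 11 in all, crops included, and the job is handed in when it is done.

Besides the shell and the picture viewer there is one more tool, called after "Request:" as name([rows], argument=value, ...), one row to a line, values as JSON. send_rows: Moves the arm, as the interface text tells. Its arguments: {"type":"object","properties":{"motion":{"type":"array"},"grip":{"type":"number"},"newtons":{"type":"number"}},"required":["motion"]}

```bash
ls; mkdir -p pics; python3 - <<'E'
from bench import env
import cv2
s=env.state();print(s,env.grasp_offset)
for n in("side","top"):
    print(n,env.calibration(n));cv2.imwrite(f"pics/{n}0.png",env.get_image(n))
E
```

```text
pics
{'time': 0.0, 'q': array([-1.38019891,  0.41191111, -0.0127172 ,  1.59705412,  0.00558569,
        1.13431984, -0.08222911]), 'joint_vel': array([-0.00110398,  0.00028336, -0.00125982,  0.00062502, -0.0010021 ,
        0.00033298, -0.00027388]), 'effort': array([ 1.42754166e-04, -6.00622773e+01,  6.81676716e-01, -2.99418390e+01,
        1.36151750e-02,  1.08748733e-02, -1.88495380e-05]), 'ee_pos': array([0.15985246, 0.60368497, 0.23044194]), 'orientation': array([ 1.29040699e-01,  9.91638952e-01, -8.26634715e-04, -5.56767417e-05]), 'wrist_force': array([-0.13415151,  0.8506428 ,  0.2342324 ]), 'moment': array([ 0.00796073,  0.00394059, -0.07637126]), 'grasp_force': 0.0, 'width': 1.0014556782747779} 0.0187
side {'fx': 384.86438072950045, 'fy': 384.86438072950045, 'cx': 312.49998289383916, 'cy': 191.04954512818728, 'k1': -0.09145326346583534, 'R': array([[ 0.98906502, -0.14724781,  0.0082743 ],
       [-0.07878412, -0.5749563 , -0.81438217],
       [ 0.12467335,  0.80482503, -0.58026996]]), 't': array([-0.54013931,  0.08825795,  1.26326698])}
top {'fx': 500.8871549238662, 'fy': 500.8871549238662, 'cx': 322.3996512865032, 'cy': 196.10875557962152, 'k1': 0.05597050063639967, 'R': array([[ 0.02143082, -0.99959208, -0.01887834],
       [-0.99575506, -0.01965031, -0.0899207 ],
       [ 0.08951305,  0.02072528, -0.99576999]]), 't': array([6.71517938e-04, 5.15510277e-01, 1.26364816e+00])}
```

View pics/side0.png

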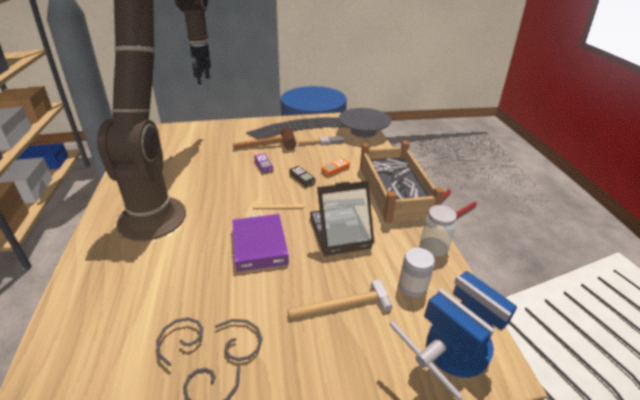

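View pics/top0.png

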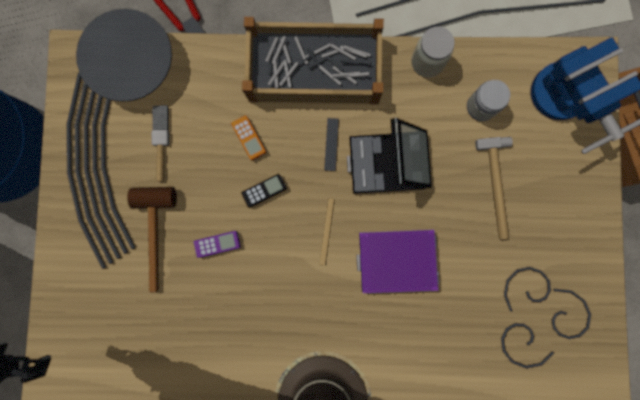

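Top view: the candidates for the meter are black at (264,190), orange at (248,138) and purple at (217,245). I choose the black one. The candidates for the case are the black open one at (390,162) and the purple shut one at (398,262). I choose the black one. Its catch at (349,167) points left and its hinge is on the right.

```bash
cat > h.py <<'E'
import numpy as np, cv2
from bench import env
def ray(c,px):
    K=np.array([[c['fx'],0,c['cx']],[0,c['fy'],c['cy']],[0,0,1]])
    n=cv2.undistortPoints(np.float64(px).reshape(-1,1,2),K,np.array([c['k1'],0,0,0.])).reshape(-1,2)
    R=np.array(c['R']);return -R.T@np.array(c['t']),np.c_[n,np.ones(len(n))]@R
def plane(c,px,z):
    o,d=ray(c,px);return o+d*((z-o[2])/d[:,2])[:,None]
def proj(c,X):
    p=np.atleast_2d(X)@np.array(c['R']).T+c['t'];p=p[:,:2]/p[:,2:];r=(p**2).sum(1,keepdims=True)
    return p*(1+c['k1']*r)*[c['fx'],c['fy']]+[c['cx'],c['cy']]
E
python3 - <<'E'
from h import *
c=env.calibration("top");im=cv2.imread("pics/top0.png")
hsv=cv2.cvtColor(im,cv2.COLOR_BGR2HSV)
roi=np.zeros(im.shape[:2],np.uint8);roi[165:215,230:300]=1
wood=((hsv[...,1]>75)&(hsv[...,2]>75)).astype(np.uint8)
m=(1-wood)*roi
m=cv2.morphologyEx(m,cv2.MORPH_CLOSE,np.ones((5,5)))
cs=max(cv2.findContours(m,0,2)[0],key=cv2.contourArea)
w=plane(c,cs.reshape(-1,2),0.02)
r=cv2.minAreaRect(np.float32(w[:,:2]*1000));print("meter",r,cv2.boxPoints(r))
a=im[165:215,230:300];b=im[115:205,335:445]
cv2.imwrite("pics/c.png",np.hstack([cv2.resize(a,(350,450),interpolation=cv2.INTER_CUBIC)[:, :],cv2.resize(b,(440,360),interpolation=cv2.INTER_CUBIC)][:1]+[np.vstack([cv2.resize(b,(440,360),interpolation=cv2.INTER_CUBIC),np.zeros((90,440,3),np.uint8)])]))
E
```

```text
meter ((525.7968139648438, 160.2998504638672), (51.24093246459961, 114.01486206054688), 27.968769073486328) [[476.4328   198.63326 ]
 [529.90466   97.93495 ]
 [575.1608   121.966446]
 [521.68896  222.66475 ]]
```

View pics/c.png

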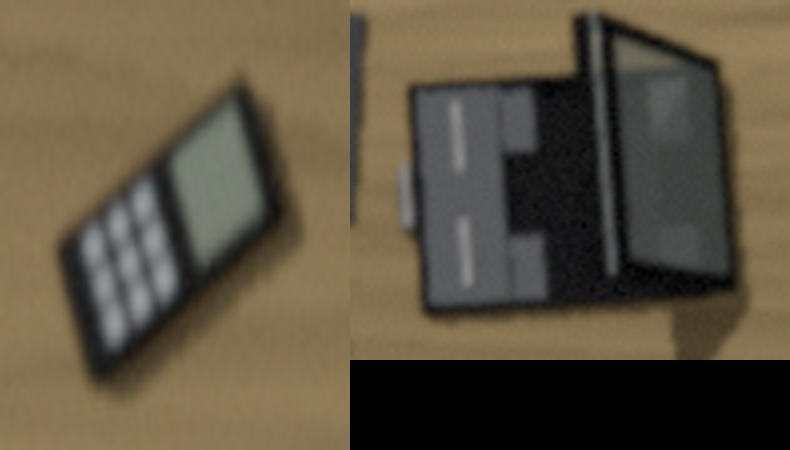

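The crop shows the black meter lying display up, with the keys towards +y and the display towards −y. The case mouth and ledge are on the left and the lid leans over the rear. Rim corners (full picture) are at about (350.5,137), (354,193) and (432,187). The lid's front edge starts at about (391,119).

```bash
python3 - <<'E'
from h import *
c=env.calibration("top");s=env.calibration("side")
P=plane(c,[(350.5,137),(354.3,193),(431.8,187)],0.024)
print(P, np.linalg.norm(P[0]-P[1]),np.linalg.norm(P[2]-P[1]))
fr=(P[0]+P[1])/2
yax=(P[0]-P[1])[:2];xax=(P[2]-P[1])[:2]
a=np.arctan2(xax[1],xax[0]);b=np.arctan2(yax[1],yax[0])-np.pi/2;print("yaw",a,b)
yaw=(a+b)/2
x=np.array([np.cos(yaw),np.sin(yaw)]);y=np.array([-x[1],x[0]])
o=((P[0]+P[2])/2)[:2]
print("origin",o,"from front",fr[:2]+x*.093)
h=o+.093*x
def lid(th,r,yy,n=0):
    d=r*np.cos(th)-n*np.sin(th);z=.024+r*np.sin(th)+n*np.cos(th)
    return np.r_[h-d*x+yy*y,z]
for th in(.85,.95,1.02,1.08):
    print(th,[proj(c,lid(th,.186,q,n))[0].round(1) for q in(.075,-.075) for n in(0,.0165)],[proj(s,lid(th,.186,q,n))[0].round(1) for q in(.075,-.075) for n in(0,.0165)])
cor=lambda u,v,z:proj(s,np.r_[o+u*x+v*y,z])[0].round(1)
print("side rim",[cor(u,v,.024) for u in(-.093,.093) for v in(-.075,.075)])
im=cv2.imread("pics/side0.png")[160:280,220:400]
cv2.imwrite("pics/s1.png",cv2.resize(im,(720,480),interpolation=cv2.INTER_CUBIC))
E
```

```text
[[ 0.67043628 -0.05821838  0.024     ]
 [ 0.52493912 -0.07039815  0.024     ]
 [ 0.54419024 -0.26768627  0.024     ]] 0.14600606534916274 0.19822514751652176
yaw -1.4735255912801262 -1.487279662094939
origin [ 0.60731326 -0.16295232] from front [ 0.60608287 -0.15692857]
0.85 [array([382.4, 121.1]), array([388.4, 119.6]), array([387.6, 185.5]), array([393.6, 184.6])] [array([363.2, 182.4]), array([364.9, 181.7]), array([314.6, 188.9]), array([315.6, 188.2])]
0.95 [array([389.3, 119.4]), array([395.8, 117.9]), array([394.6, 184.5]), array([401.2, 183.6])] [array([365.2, 181.9]), array([367. , 181.7]), array([315.8, 188.4]), array([317. , 188.3])]
1.02 [array([394.5, 118.3]), array([401.2, 116.9]), array([399.9, 183.8]), array([406.7, 182.9])] [array([366.6, 181.9]), array([368.6, 182.1]), array([316.8, 188.5]), array([318.1, 188.8])]
1.08 [array([399.1, 117.4]), array([406.1, 116. ]), array([404.6, 183.2]), array([411.6, 182.3])] [array([368. , 182.1]), array([370. , 182.7]), array([317.7, 188.8]), array([319. , 189.5])]
side rim [array([309.4, 213.1]), array([353.2, 206.7]), array([324.2, 252.5]), array([373.1, 244.2])]
```

View pics/s1.png

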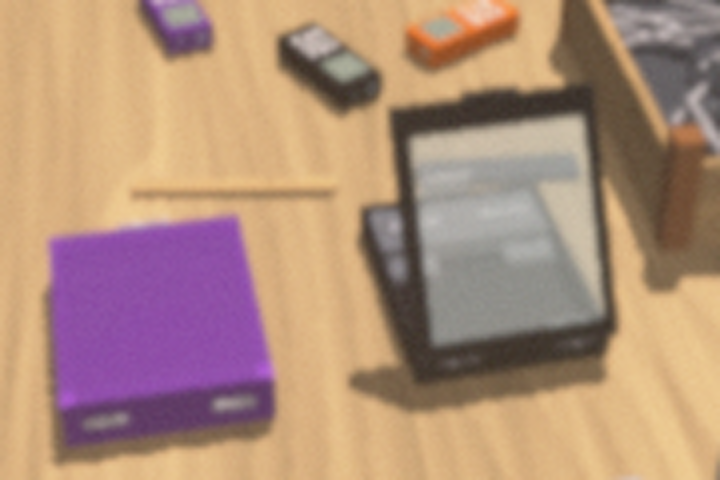

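```bash
cat >> h.py <<'E'
from scipy.spatial.transform import Rotation as Ro
CO=np.array([.606,-.158]);CY=-1.480
cx=np.array([np.cos(CY),np.sin(CY)]);cyv=np.array([-cx[1],cx[0]])
def go(p,yang=None):
    "shift cm in tool axes & turn, from measured pose to world TCP p with tool y at world angle yang (rad)"
    s=env.state();R=Ro.from_quat(s['orientation']).as_matrix()
    a=np.arctan2(R[1,1],R[0,1]);t=0 if yang is None else -((yang-a+np.pi/2)%np.pi-np.pi/2)
    print("tcp",s['ee_pos'].round(4),"yang",a.round(3),"F",s['wrist_force'].round(1),"t",round(s['time'],2),"w",round(s['width'],3),"gf",round(s['grasp_force'],1))
    d=R.T@(np.asarray(p)-s['ee_pos'])*100;print("-> cm",d.round(2),"turn",round(t,3),"dist",np.linalg.norm(d).round(1));return d,t
def case(u,v): return CO+u*cx+v*cyv
E
python3 - <<'E'
from h import *
w=env.calibration("wrist");s=env.state();R=Ro.from_quat(s['orientation']).as_matrix()
cam=-np.array(w['R']).T@w['t'];print("cam in tool",R.T@(cam-s['ee_pos']),"axes",R.T@np.array(w['R']).T)
go([.50,.204,.23],np.radians(28))
E
```

```text
cam in tool [ 0.07107988 -0.00049428 -0.14362716] axes [[-9.22838149e-04 -9.61501259e-01 -2.74798975e-01]
 [ 9.99999353e-01 -1.06990653e-03  3.85295909e-04]
 [-6.64471719e-04 -2.74798442e-01  9.61501625e-01]]
tcp [0.1598 0.6038 0.2305] yang 1.312 F [ 0.6 -0.2  1. ] t 0.1 w 0.998 gf 0.0
-> cm [-43.11 -29.94   0.1 ] turn 0.823 dist 52.5
```

Request:
send_rows([
  [-4,-2.8,0,0.14],
  [-8,-5.6,0,0.28],
  [-12,-8.4,0,0.42],
  [-16,-11.1,0,0.56],
  [-20,-13.9,0,0.7],
])

```text
time: 0.6
ee_pos: [0.3186, 0.4169, 0.2311]
orientation: [0.464, 0.886, -0.0, -0.0]
wrist_force: [1.0, 0.1, 1.2]
width: 1.0
grasp_force: 0.0
```

```bash
python3 -c "
from h import *
go([.50,.204,.23],np.radians(28))"
```

```text
tcp [0.3186 0.4169 0.2311] yang 0.606 F [1.  0.1 1.2] t 0.6 w 1.0 gf 0.0
-> cm [-27.83   2.77   0.11] turn 0.118 dist 28.0
```

Request:
send_rows([
  [-4.7,0.5,0,0.03],
  [-9.4,1,0,0.06],
  [-14.1,1.5,0,0.09],
  [-18.8,2,0,0.118],
  [-23.5,2.5,0,0.118],
])

```text
time: 1.1
ee_pos: [0.474, 0.239, 0.2313]
orientation: [0.513, 0.858, 0.0, -0.0]
wrist_force: [0.7, 0.7, -0.1]
width: 0.998
grasp_force: 0.0
```

Request:
send_rows([
  [-4.2,0.2,0,0],
  [-4.2,0.2,0,0],
])

```text
time: 1.3
ee_pos: [0.4978, 0.198, 0.2313]
orientation: [0.517, 0.856, -0.001, 0.001]
wrist_force: [-0.2, 0.7, 0.5]
width: 1.001
grasp_force: 0.0
```

```bash
python3 - <<'E'
from h import *
w=env.calibration("wrist");im=env.get_image("wrist");cv2.imwrite("pics/w0.png",im)
print(w)
hsv=cv2.cvtColor(im,cv2.COLOR_BGR2HSV)
c0=proj(w,[.526,.160,.02])[0];print("expected px",c0)
m=(((hsv[...,1]>60)&(hsv[...,2]>75))==0).astype(np.uint8)
m=cv2.morphologyEx(m,cv2.MORPH_CLOSE,np.ones((9,9)))
for cs in cv2.findContours(m,0,2)[0]:
    if cv2.contourArea(cs)>1500:
        r=cv2.minAreaRect(np.float32(plane(w,cs.reshape(-1,2),.026)[:,:2]*1000))
        print(cv2.boundingRect(cs),r)
go([.50,.204,.23],np.radians(28))
E
```

```text
{'fx': 316.1155710633101, 'fy': 316.1155710633101, 'cx': 317.2692416489117, 'cy': 195.542114652323, 'k1': 0.021182870160328656, 'R': array([[ 8.85170889e-01,  4.65266023e-01,  1.58925949e-04],
       [ 4.46979517e-01, -8.50475445e-01,  2.77309985e-01],
       [ 1.29158077e-01, -2.45395689e-01, -9.60780488e-01]]), 't': array([-0.53149214, -0.09004599,  0.36395063])}
expected px [324.51065415 207.84780406]
(0, 215, 640, 185) ((585.9307861328125, 32.103179931640625), (870.361572265625, 266.87255859375), 28.11727523803711)
(304, 157, 42, 93) ((522.848876953125, 164.60580444335938), (46.20564270019531, 111.61109161376953), 27.74821662902832)
(479, 0, 161, 90) ((649.2294311523438, 432.904296875), (184.06521606445312, 48.899932861328125), 0.31251734495162964)
(228, 0, 63, 110) ((386.76318359375, 275.89776611328125), (47.8795166015625, 105.89167785644531), 14.76671028137207)
tcp [0.4962 0.2013 0.2311] yang 0.488 F [-0.3  0.1 -0.8] t 1.35 w 1.002 gf 0.0
-> cm [0.06 0.47 0.11] turn -0.001 dist 0.5
```

View pics/w0.png

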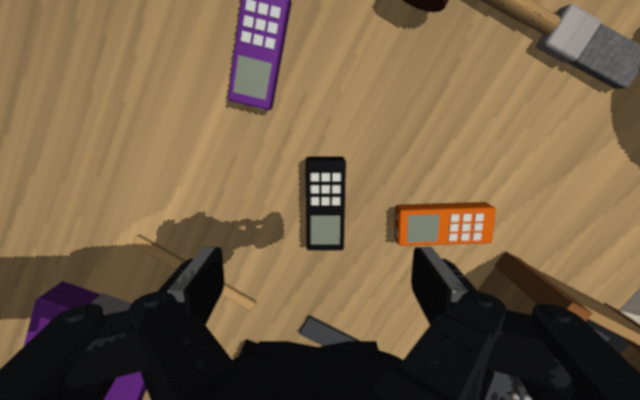

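The wrist view shows the black meter at (325,203) with a flat outline measuring 46×112 mm, which matches the description. Orange is at (445,224) and purple at (260,50). The open fingers clear both. Descending to grip the keys end.

```bash
python3 -c "
from h import *
go([.5005,.2071,.008],np.radians(27.75))"
```

```text
tcp [0.4962 0.2013 0.2311] yang 0.488 F [-0.3  0.1 -0.8] t 1.35 w 1.002 gf 0.0
-> cm [ 0.33  0.67 22.31] turn 0.004 dist 22.3
```

Request:
send_rows([
  [0.1,0.3,4.5,0],
  [0.3,0.7,9,0],
  [0.3,0.7,13.5,0],
  [0.3,0.7,17.5,0],
  [0.3,0.7,18,0],
])

```text
time: 1.85
ee_pos: [0.4956, 0.2105, 0.0468]
orientation: [0.512, 0.859, -0.004, -0.002]
wrist_force: [-0.0, -0.7, 1.3]
width: 1.006
grasp_force: 0.0
```

```bash
python3 -c "
from h import *
go([.5005,.2071,.008],np.radians(27.75))"
```

```text
tcp [0.4956 0.2105 0.0468] yang 0.496 F [-0.  -0.7  1.3] t 1.85 w 1.006 gf 0.0
-> cm [-0.53  0.31  3.88] turn 0.012 dist 3.9
```

Request:
send_rows([
  [-0.3,0.2,1.5,0],
  [-0.3,0.2,3,0],
  [-0.3,0.2,3.9,0],
  [-0.3,0.2,3.9,0],
])

```text
time: 2.25
ee_pos: [0.5029, 0.2092, 0.0124]
orientation: [0.513, 0.859, 0.0, -0.0]
wrist_force: [0.1, -0.8, 0.8]
width: 0.999
grasp_force: 0.0
```

```bash
python3 -c "
from h import *
go([.5005,.2071,.008],np.radians(27.75))"
```

```text
tcp [0.5029 0.2092 0.0124] yang 0.494 F [ 0.1 -0.8  0.8] t 2.25 w 0.999 gf 0.0
-> cm [-0.07 -0.31  0.44] turn 0.01 dist 0.5
```

Request:
send_rows([
  [0,-0.3,0.3,0.01],
  [0,-0.3,0.4,0.01],
])

```text
time: 2.45
ee_pos: [0.5003, 0.2075, 0.009]
orientation: [0.517, 0.856, 0.0, 0.0]
wrist_force: [-0.7, 0.0, 0.7]
width: 0.999
grasp_force: 0.0
```

Request:
send_rows([
  [0,0,0,0],
  [0,0,0,0],
  [0,0,0,0],
  [0,0,0,0],
  [0,0,0,0],
], grip=0.2, newtons=80)

```text
time: 2.95
ee_pos: [0.5006, 0.2078, 0.0092]
orientation: [0.517, 0.856, 0.001, 0.0]
wrist_force: [-1.5, -0.8, 8.8]
width: 0.514
grasp_force: 81.2
```

Request:
send_rows([
  [0,0,-1.5,0],
  [0,0,-5,0],
  [0,0,-9,0],
  [0,0,-12,0],
  [0,0,-12,0],
])

```text
time: 3.45
ee_pos: [0.5025, 0.2084, 0.1324]
orientation: [0.517, 0.856, 0.003, 0.002]
wrist_force: [0.9, 0.4, -1.9]
width: 0.512
grasp_force: 81.8
```

```bash
python3 - <<'E'
from h import *
p=case(-.105,0);go([*p,.13],CY+np.pi/2)
cv2.imwrite("pics/w1.png",env.get_image("wrist"))
E
```

```text
tcp [0.5025 0.2084 0.1324] yang 0.484 F [ 0.9  0.4 -1.9] t 3.45 w 0.512 gf 81.8
-> cm [-27.55  -3.86   0.2 ] turn 0.393 dist 27.8
```

View pics/w1.png

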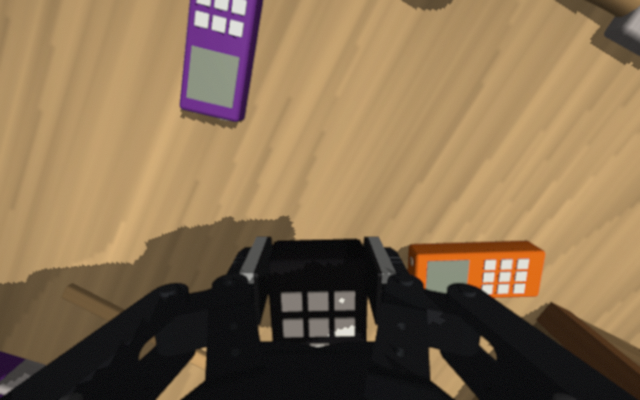

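The meter is held by its keys end between the pads at (270–370, 242) and hangs level. Carrying it to in front of the case mouth.

```bash
python3 -c "
from h import *
p=case(-.16,0);go([*p,.10],CY+np.pi/2)"
```

```text
tcp [0.5013 0.2081 0.1302] yang 0.484 F [-0.3  0.3 -1.7] t 3.5 w 0.515 gf 81.8
-> cm [-22.5   -1.65   3.  ] turn 0.393 dist 22.8
```

Request:
send_rows([
  [-4.5,-0.3,0.6,0.1],
  [-9,-0.6,1.2,0.2],
  [-13.5,-1,1.8,0.3],
  [-18,-1.3,2.4,0.393],
  [-22.5,-1.6,3,0.393],
])

```text
time: 4.0
ee_pos: [0.5901, -0.0006, 0.0964]
orientation: [0.675, 0.738, -0.001, -0.001]
wrist_force: [-0.1, 0.2, -1.0]
width: 0.516
grasp_force: 81.9
```

Request:
send_rows([
  [0,0,0,0],
  [0,0,0,0],
])

```text
time: 4.2
ee_pos: [0.5897, -0.0008, 0.0965]
orientation: [0.675, 0.737, -0.001, -0.001]
wrist_force: [0.0, 0.4, -1.0]
width: 0.516
grasp_force: 82.0
```

```bash
python3 - <<'E'
from h import *
p=case(-.16,0);go([*p,.05],CY+np.pi/2)
im=env.get_image("wrist");t=env.get_image("top");cv2.imwrite("pics/t1.png",t)
w=env.calibration("wrist")
print("case rim pts in wrist",proj(w,[[*case(u,v),.024] for u in(-.093,.093) for v in(-.075,.075)]).round(0))
cv2.imwrite("pics/wt.png",np.hstack([cv2.resize(im,(400,250)),cv2.resize(t[100:225,290:450],(400,312),interpolation=cv2.INTER_CUBIC)[:250]]))
s=env.calibration("side");si=env.get_image("side");cv2.imwrite("pics/side1.png",si)
cv2.imwrite("pics/s2.png",np.vstack([cv2.resize(t[90:220,260:450],(760,520),interpolation=cv2.INTER_CUBIC)]))
E
```

```text
tcp [ 0.5897 -0.0008  0.0965] yang 0.088 F [ 0.   0.4 -1. ] t 4.2 w 0.516 gf 82.0
-> cm [0.2  0.21 4.65] turn -0.003 dist 4.7
case rim pts in wrist [[225. 289.]
 [418. 290.]
 [240. 468.]
 [402. 468.]]
```

View pics/s2.png

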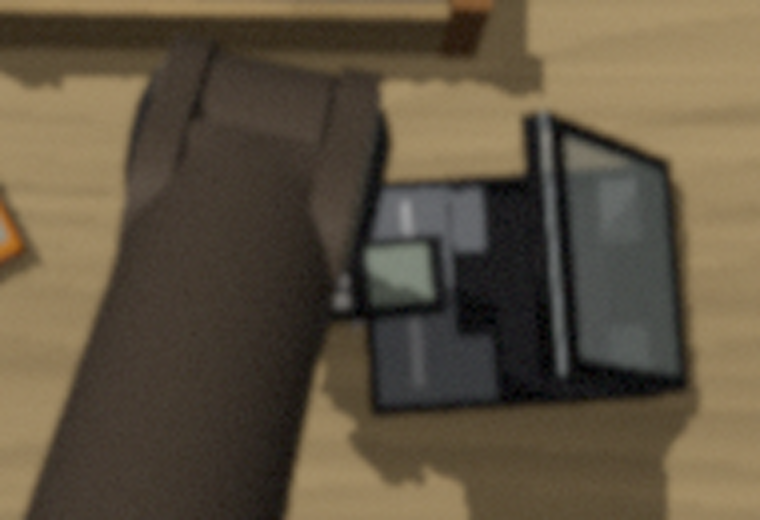

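The top crop shows the held meter's rear end at crop (440,238)–(440,310), straight ahead of the channel, whose block edges are at (470,252) and (478,335). Checking lateral alignment by rays.

```bash
python3 - <<'E'
from h import *
c=env.calibration("top")
f=lambda P:[((p[:2]-CO)@cx,(p[:2]-CO)@cyv) for p in P]
q=lambda L:[(a/4+260,b/4+90) for a,b in L]
print("meter end",np.round(f(plane(c,q([(440,238),(440,310),(372,314)]),.114)),4))
print("blocks",np.round(f(plane(c,q([(452,256),(487,254),(460,335),(494,333)]),.014)),4))
print("ledge",np.round(f(plane(c,q([(450,192),(452,256),(457,335),(465,405)]),.018)),4))
print("rim front",np.round(f(plane(c,q([(377,410),(366,190)]),.024)),4))
go([*case(-.09,0),.05],CY+np.pi/2)
E
```

```text
meter end [[-0.0539  0.0208]
 [-0.0572 -0.0227]
 [-0.0979 -0.0221]]
blocks [[-0.038   0.0263]
 [-0.0153  0.0259]
 [-0.0369 -0.0257]
 [-0.0149 -0.026 ]]
ledge [[-0.0365  0.0676]
 [-0.0384  0.0256]
 [-0.0392 -0.0261]
 [-0.0377 -0.0717]]
rim front [[-0.0946 -0.0715]
 [-0.091   0.0717]]
tcp [0.5899 0.0025 0.0975] yang 0.093 F [ 0.7  1.  -2. ] t 4.35 w 0.51 gf 82.0
-> cm [-7.13  0.14  4.74] turn 0.002 dist 8.6
```

Request:
send_rows([
  [-1,0.1,2,0],
  [-2,0.2,4,0],
  [-4,0.2,4.7,0],
  [-7,0.2,4.7,0],
  [-7,0.2,4.7,0],
])

```text
time: 4.85
ee_pos: [0.5989, -0.0718, 0.0515]
orientation: [0.675, 0.738, -0.001, 0.001]
wrist_force: [0.6, -0.2, -1.5]
width: 0.514
grasp_force: 82.0
```

```bash
python3 -c "
from h import *
go([*case(-.057,0.001),.035],CY+np.pi/2)"
```

```text
tcp [ 0.5989 -0.0718  0.0515] yang 0.089 F [ 0.6 -0.2 -1.5] t 4.85 w 0.514 gf 82.0
-> cm [-2.94  0.03  1.65] turn -0.002 dist 3.4
```

Request:
send_rows([
  [-1,0,0,0],
  [-2,0,0.3,0],
  [-2.9,0,1,0],
  [-2.9,0,1.8,0],
  [-2.9,0,1.8,0],
])

```text
time: 5.35
ee_pos: [0.6007, -0.0973, 0.0317]
orientation: [0.674, 0.738, -0.001, -0.001]
wrist_force: [0.0, 0.4, -1.8]
width: 0.51
grasp_force: 82.0
```

```bash
python3 -c "
from h import *
go([*case(-.057,0.001),.031],CY+np.pi/2)
t=env.get_image('top');w=env.get_image('wrist')
cv2.imwrite('pics/t2.png',t)
cv2.imwrite('pics/t2c.png',np.vstack([cv2.resize(t[100:220,290:450],(480,360),interpolation=cv2.INTER_CUBIC)[:300],cv2.resize(w,(480,300))]))"
```

```text
tcp [ 0.6007 -0.0973  0.0317] yang 0.091 F [ 0.   0.4 -1.8] t 5.35 w 0.51 gf 82.0
-> cm [-0.39  0.08  0.07] turn -0.0 dist 0.4
```

View pics/t2c.png

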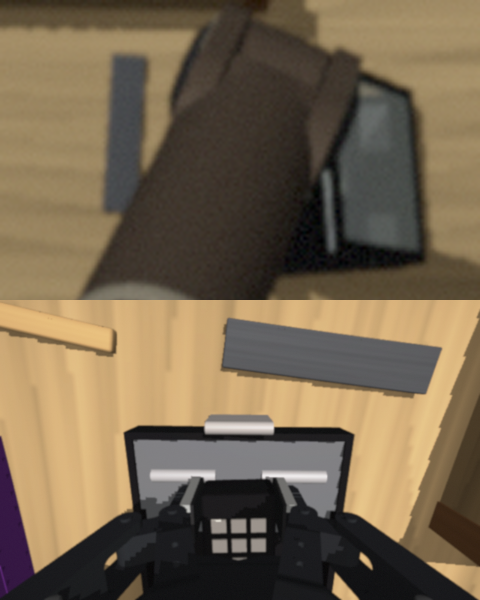

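The crops show the meter centred over the case (its centre column is 239, matching the case's), parallel to the case, with the lid untouched. Moving 1 cm further in and releasing.

Request:
send_rows([
  [-0.5,0.1,0,0],
  [-1,0.1,0,0],
  [-1,0.1,0.1,0],
])

```text
time: 5.75
ee_pos: [0.6039, -0.1087, 0.0327]
orientation: [0.675, 0.738, 0.0, 0.001]
wrist_force: [-0.1, 0.2, -2.1]
width: 0.511
grasp_force: 82.0
```

Request:
send_rows([
  [0,0,0,0],
  [0,0,0,0],
  [0,0,0,0],
  [0,0,0,0],
  [0,0,0,0],
], grip=0.85)

```text
time: 6.25
ee_pos: [0.6036, -0.1073, 0.0323]
orientation: [0.674, 0.739, 0.0, 0.0]
wrist_force: [-0.0, 0.6, 0.3]
width: 0.849
grasp_force: 0.0
```

Request:
send_rows([
  [0,0,-2,0],
  [2,0,-4,0],
  [5,0,-6,0],
  [9,0,-8,0],
  [13,0,-9,0],
])

```text
time: 6.75
ee_pos: [0.5924, 0.0229, 0.1241]
orientation: [0.675, 0.738, 0.001, 0.001]
wrist_force: [0.6, 0.8, -0.5]
width: 0.846
grasp_force: 0.0
```

```bash
python3 - <<'E'
from h import *
w=env.calibration("wrist");im=env.get_image('wrist')
t=env.get_image('top')
go([*case(-.12,0),.15],CY)
print("ledge corners/edge px",proj(w,[[*case(-.036,v),.022] for v in(-.07,-.023,.023,.07)]).round(0).tolist())
cv2.imwrite('pics/w3.png',im);cv2.imwrite('pics/t3.png',t)
cv2.imwrite('pics/r3.png',np.vstack([cv2.resize(im,(480,300)),cv2.resize(t[110:200,320:450],(480,300),interpolation=cv2.INTER_CUBIC)]))
E
```

```text
tcp [0.5923 0.0298 0.1236] yang 0.1 F [ 0.5  0.2 -0.4] t 6.85 w 0.852 gf 0.0
-> cm [-6.81 -0.39 -2.67] turn -1.562 dist 7.3
ledge corners/edge px [[240.0, 346.0], [291.0, 346.0], [341.0, 345.0], [391.0, 345.0]]
```

View pics/r3.png

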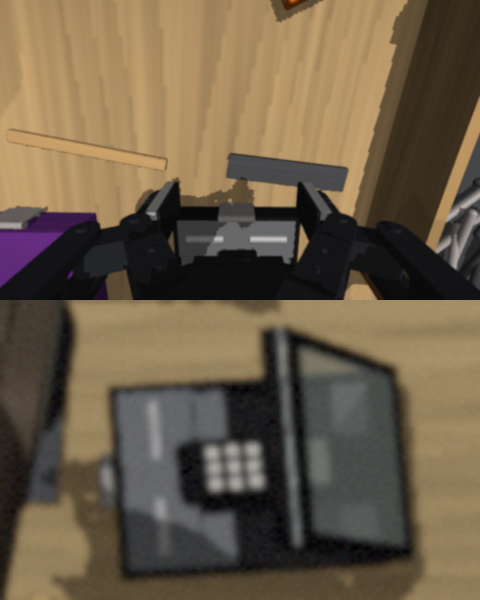

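The meter is tipped in, with its front end on the ledge at crop (182,470) and centred. The bystanders are untouched. Next I turn the gripper a quarter turn, fully open, and push with the back of one finger.

Request:
send_rows([
  [0,0,0,-0.14],
  [0,0,0,-0.28],
  [0,0,0,-0.42],
  [0,0,0,-0.56],
  [0,0,0,-0.7],
], grip=1.0)

```text
time: 7.35
ee_pos: [0.5916, 0.0217, 0.1221]
orientation: [0.377, 0.926, -0.0, -0.0]
wrist_force: [0.0, -0.6, -0.6]
width: 1.001
grasp_force: 0.0
```

Request:
send_rows([
  [0,0,0,-0.14],
  [0,0,0,-0.28],
  [0,0,0,-0.42],
  [0,0,0,-0.56],
  [0,0,0,-0.7],
])

```text
time: 7.85
ee_pos: [0.5917, 0.0216, 0.1221]
orientation: [0.037, 0.999, -0.0, -0.0]
wrist_force: [0.4, -0.5, 0.2]
width: 0.998
grasp_force: 0.0
```

Request:
send_rows([
  [0,0,0,-0.14],
  [0,0,0,-0.16],
  [0,0,0,-0.16],
])

```text
time: 8.15
ee_pos: [0.5917, 0.0216, 0.1222]
orientation: [-0.038, 0.999, 0.0, -0.0]
wrist_force: [-0.1, 0.3, 0.1]
width: 1.004
grasp_force: 0.0
```

```bash
python3 - <<'E'
from h import *
t=cv2.imread('pics/t3.png');c=env.calibration("top")
f=lambda P:[((p[:2]-CO)@cx,(p[:2]-CO)@cyv) for p in P]
q=lambda L:[(a/480*130+320,(b-300)/300*90+110) for a,b in L]
print("meter front",np.round(f(plane(c,q([(180,445),(182,507)]),.046)),4))
print(env.state()['q'].round(2))
go([*case(-.14,0),.05],CY)
E
```

```text
meter front [[-0.0517  0.0229]
 [-0.054  -0.0246]]
[-0.18  0.47  0.08  1.8  -0.05  0.88  1.57]
tcp [0.5917 0.0216 0.1222] yang 1.648 F [-0.1  0.3  0.1] t 8.15 w 1.004 gf 0.0
-> cm [ 0.15 -4.02  7.21] turn -0.014 dist 8.3
```

Request:
send_rows([
  [0.1,-2,2.5,0],
  [0.1,-4,5,0],
  [0.1,-4,7.5,0],
  [0.1,-4,10,0],
  [0.1,-4,10.4,0],
])

```text
time: 8.65
ee_pos: [0.5918, -0.0181, 0.0154]
orientation: [-0.039, 0.999, -0.0, -0.002]
wrist_force: [-0.0, -0.0, 0.3]
width: 1.006
grasp_force: 0.0
```

Request:
send_rows([
  [0,-0.8,0,0],
  [0,-1.6,0,0],
  [0,-2.4,0,0],
  [0,-3.2,0,0],
  [0,-3.2,0,0],
])

```text
time: 9.15
ee_pos: [0.597, -0.052, 0.0191]
orientation: [-0.039, 0.999, -0.0, 0.001]
wrist_force: [-0.7, 0.1, -0.1]
width: 0.999
grasp_force: 0.0
```

```bash
python3 -c "
from h import *
go([*case(-.085,0),.017],CY)"
```

```text
tcp [ 0.597  -0.052   0.0191] yang 1.648 F [-0.7  0.1 -0.1] t 9.15 w 0.999 gf 0.0
-> cm [ 0.04 -2.14  0.21] turn -0.013 dist 2.1
```

Request:
send_rows([
  [0,-0.5,0.1,0],
  [0,-1,0.1,0],
  [0,-1.5,0.1,0],
  [0,-1.9,0.1,0],
  [0,-1.9,0.1,0],
])

```text
time: 9.65
ee_pos: [0.5981, -0.0698, 0.0172]
orientation: [-0.04, 0.999, -0.0, -0.0]
wrist_force: [0.2, -0.3, -0.7]
width: 0.999
grasp_force: 0.0
```

```bash
python3 -c "
from h import *
go([*case(-.085,0),.017],CY)
w=env.get_image('side')
cv2.imwrite('pics/s4.png',w)
print(env.state()['moment'])"
```

```text
tcp [ 0.5981 -0.0698  0.0172] yang 1.65 F [ 0.2 -0.3 -0.7] t 9.65 w 0.999 gf 0.0
-> cm [ 0.01 -0.36  0.02] turn -0.012 dist 0.4
[-0.02358853 -0.03024878 -0.01361493]
```

Request:
send_rows([
  [0,-0.3,0,0],
  [0,-0.4,0,0],
  [0,-0.4,0,0],
])

```text
time: 10.0
ee_pos: [0.5984, -0.0729, 0.0173]
orientation: [-0.04, 0.999, -0.0, 0.0]
wrist_force: [0.1, 1.1, 0.7]
width: 1.001
grasp_force: 0.0
```

Request:
send_rows([
  [0,2,-1,0],
  [0,5,-4,0],
  [0,9,-7,0],
  [0,13,-10,0],
  [0,16,-12,0],
])

```text
time: 10.5
ee_pos: [0.5858, 0.09, 0.1396]
orientation: [-0.041, 0.999, 0.001, 0.001]
wrist_force: [0.8, -0.8, 0.2]
width: 1.001
grasp_force: 0.0
```

```bash
python3 - <<'E'
from h import *
go([*case(-.1,0),.15],CY)
t=env.get_image('top');cv2.imwrite('pics/t5.png',t)
s=env.get_image('side')
cv2.imwrite('pics/r5.png',np.vstack([cv2.resize(t[115:195,330:450],(600,400),interpolation=cv2.INTER_CUBIC)]))
E
```

```text
tcp [0.5858 0.09   0.1396] yang 1.653 F [ 0.8 -0.8  0.2] t 10.5 w 1.001 gf 0.0
-> cm [  0.11 -14.89  -1.06] turn -0.009 dist 14.9
```

View pics/r5.png

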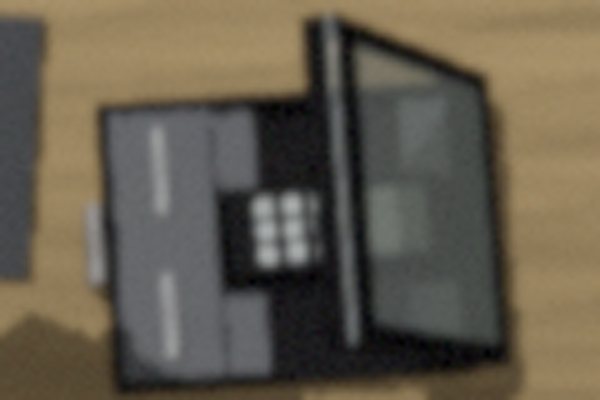

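```bash
python3 - <<'E'
from h import *
c=env.calibration("top")
f=lambda P:np.round([((p[:2]-CO)@cx,(p[:2]-CO)@cyv) for p in P],4)
q=lambda L:[(a/5+330,b/5+115) for a,b in L]
K=[(252,197),(257,268),(221,192),(227,286)]
print("keys/front z.03",f(plane(c,q(K),.030)).tolist())
# key offsets on the bench meter, wrist picture w0 & t3 tilted
im=cv2.imread('pics/t0.png') if 0 else cv2.imread('pics/top0.png')
def keys(im,roi):
    x0,x1,y0,y1=roi;h=cv2.cvtColor(im[y0:y1,x0:x1],cv2.COLOR_BGR2HSV)
    m=((h[...,1]<70)&(h[...,2]>140)).astype(np.uint8)
    yy,xx=np.nonzero(m);return np.c_[xx+x0,yy+y0]
k=keys(im,(240,275,180,210));ax=np.array([np.sin(np.radians(27.75)),-np.cos(np.radians(27.75))])
p=plane(c,k,.026)[:,:2]-[.5228,.1646];u=p@ax;v=p@[-ax[1],ax[0]];print("bench keys along",np.percentile(u,[2,98]),"v",np.percentile(v,[2,98]),len(k))
k=keys(cv2.imread('pics/t5.png'),(370,396,150,172));r=f(plane(c,k,.030));print("now u",np.percentile(r[:,0],[2,98]),"v",np.percentile(r[:,1],[2,98]),len(k))
go([*case(-.1,0),.2],CY)
E
```

```text
keys/front z.03 [[-0.0208, 0.0211], [-0.0211, -0.0157], [-0.0364, 0.0249], [-0.0371, -0.0238]]
bench keys along [-0.03507851 -0.00301533] v [-0.00965452  0.01843899] 41
now u [-0.01954  0.00144] v [-0.010376  0.019276] 57
tcp [0.5867 0.0936 0.1406] yang 1.659 F [ 0.3  0.1 -0.3] t 10.6 w 1.001 gf 0.0
-> cm [  0.28 -15.21  -6.  ] turn -0.003 dist 16.3
```

The keys are now at crop (252–320,195–268), so the front end sits just behind the ledge edge. I'll confirm it is seated by pressing lightly on its front edge with the rear finger.

```bash
python3 -c "
from h import *
go([*case(-.079,0),.035],CY)"
```

```text
tcp [0.5867 0.0936 0.1406] yang 1.659 F [ 0.3  0.1 -0.3] t 10.6 w 1.001 gf 0.0
-> cm [  0.36 -17.37  10.5 ] turn -0.003 dist 20.3
```

Request:
send_rows([
  [0.2,-4.5,2,0],
  [0.3,-9,4,0],
  [0.3,-13,6.5,0],
  [0.3,-16.5,9,0],
  [0.3,-17.3,9.5,0],
])

```text
time: 11.1
ee_pos: [0.5937, -0.0925, 0.039]
orientation: [-0.037, 0.999, -0.001, -0.003]
wrist_force: [-0.8, -0.3, 0.4]
width: 1.0
grasp_force: 0.0
```

```bash
python3 -c "
from h import *
go([*case(-.079,0),.020],CY)"
```

```text
tcp [ 0.5937 -0.0925  0.039 ] yang 1.644 F [-0.8 -0.3  0.4] t 11.1 w 1.0 gf 0.0
-> cm [-0.62  1.28  1.9 ] turn -0.017 dist 2.4
```

Request:
send_rows([
  [0,0.5,0,0],
  [0,0.5,0,0],
  [0,0.5,0,0],
])

```text
time: 11.4
ee_pos: [0.5967, -0.0785, 0.0431]
orientation: [-0.042, 0.999, 0.001, 0.001]
wrist_force: [0.7, 0.4, 0.6]
width: 0.999
grasp_force: 0.0
```

```bash
python3 -c "
from h import *
go([*case(-.079,0),.018],CY)"
```

```text
tcp [ 0.5967 -0.0785  0.0431] yang 1.654 F [0.7 0.4 0.6] t 11.4 w 0.999 gf 0.0
-> cm [-0.2  -0.1   2.51] turn -0.008 dist 2.5
```

Request:
send_rows([
  [-0.2,-0.1,1,0],
  [-0.2,-0.1,2,0],
  [-0.2,-0.1,2.4,0],
  [-0.2,-0.1,2.6,0],
  [-0.2,-0.1,2.7,0],
])

```text
time: 11.9
ee_pos: [0.5978, -0.081, 0.0176]
orientation: [-0.04, 0.999, 0.0, -0.0]
wrist_force: [-14.0, 5.5, 38.3]
width: 1.001
grasp_force: 19.1
```

Request:
send_rows([
  [0,0,0.2,0],
  [0,0,0.3,0],
  [0,0,0.4,0],
  [0,0,0.4,0],
])

```text
time: 12.3
ee_pos: [0.5981, -0.081, 0.0173]
orientation: [-0.04, 0.999, 0.001, 0.0]
wrist_force: [-24.3, 7.9, 63.7]
width: 0.998
grasp_force: 32.0
```

Request:
send_rows([
  [0,0,-1,0],
  [0,1,-4,0],
  [0,4,-8,0],
  [0,7,-12,0],
  [0,11,-15,0],
])

```text
time: 12.8
ee_pos: [0.5897, 0.0274, 0.1634]
orientation: [-0.039, 0.999, -0.0, 0.001]
wrist_force: [0.2, 0.5, 0.1]
width: 1.001
grasp_force: 0.0
```

```bash
python3 - <<'E'
from h import *
t=env.get_image('top');cv2.imwrite('pics/t6.png',t);c=env.calibration("top")
f=lambda P:np.round([((p[:2]-CO)@cx,(p[:2]-CO)@cyv) for p in P],4)
def keys(im,roi):
    x0,x1,y0,y1=roi;h=cv2.cvtColor(im[y0:y1,x0:x1],cv2.COLOR_BGR2HSV)
    m=((h[...,1]<70)&(h[...,2]>140)).astype(np.uint8)
    yy,xx=np.nonzero(m);return np.c_[xx+x0,yy+y0]
k=keys(t,(370,396,150,172));r=f(plane(c,k,.030));print("now u",np.percentile(r[:,0],[2,98]),"v",np.percentile(r[:,1],[2,98]),len(k))
for th in (.95,1.02,1.08):
    d,z=.166*np.cos(th)-.0165*np.sin(th),.024+.166*np.sin(th)+.0165*np.cos(th);print(th,d,z)
d=t[110:200,330:440];d5=cv2.imread('pics/t5.png')[110:200,330:440];print("diff lid area",cv2.absdiff(d,d5)[:, 60:].mean())
go([*case(-.02,0),.30],CY)
E
```

```text
now u [-0.019088  0.00147 ] v [-0.010388  0.019288] 54
0.95 0.08313803702198001 0.16862474477119013
1.02 0.07281896554560933 0.17408546983924647
1.08 0.0636882046392392 0.178181913951768
diff lid area 3.512888888888889
tcp [0.5912 0.0378 0.1678] yang 1.657 F [1.6 6.6 2.9] t 12.85 w 1.002 gf 0.0
-> cm [  0.12 -17.56 -13.31] turn -0.004 dist 22.0
```

The meter stayed put after the press, seated about 4–5 mm from centre, and the lid is still open. Next: close the fingers, pass over the lid, and sweep it down from behind.

Request:
send_rows([
  [0,0,-4,0],
  [0,-2,-8,0],
  [0,-6,-10,0],
  [0,-10,-10,0],
  [0,-14.5,-10,0],
], grip=0.0)

```text
time: 13.35
ee_pos: [0.6013, -0.1171, 0.2617]
orientation: [-0.041, 0.999, 0.0, 0.001]
wrist_force: [0.1, -0.2, -0.4]
width: 0.147
grasp_force: 0.0
```

```bash
python3 -c "
from h import *
go([*case(.063,0),.26],CY)"
```

```text
tcp [ 0.6013 -0.1171  0.2617] yang 1.653 F [ 0.1 -0.2 -0.4] t 13.35 w 0.147 gf 0.0
-> cm [ -0.18 -10.42   0.17] turn -0.008 dist 10.4
```

Request:
send_rows([
  [-0.1,-4,0,0],
  [-0.2,-8,0,0],
  [-0.2,-10.4,0,0],
  [-0.2,-10.4,0,0],
])

```text
time: 13.75
ee_pos: [0.6101, -0.2254, 0.2601]
orientation: [-0.037, 0.999, -0.001, -0.001]
wrist_force: [0.3, -0.3, -0.8]
width: -0.002
grasp_force: 0.0
```

Request:
send_rows([
  [0,0,4,0],
  [0,0,7.5,0],
  [0,0,8,0],
  [0,0,8,0],
])

```text
time: 14.15
ee_pos: [0.6108, -0.2192, 0.1803]
orientation: [-0.041, 0.999, 0.001, -0.001]
wrist_force: [0.4, 0.2, 0.7]
width: -0.001
grasp_force: 0.0
```

```bash
python3 -c "
from h import *
go([*case(.001,0),.1546],CY)"
```

```text
tcp [ 0.6108 -0.2192  0.1803] yang 1.652 F [0.4 0.2 0.7] t 14.15 w -0.001 gf 0.0
-> cm [-0.02  6.03  2.58] turn -0.01 dist 6.6
```

Now d≈0.031, z=0.180. Sweeping forward along the arc.

Request:
send_rows([
  [0,1.5,0,0],
  [0,2.7,0.6,0],
  [0,3.8,1.2,0],
  [0,5,1.9,0],
  [0,6,2.6,0],
])

```text
time: 14.65
ee_pos: [0.6067, -0.1587, 0.1552]
orientation: [-0.041, 0.999, 0.0, 0.0]
wrist_force: [0.9, -0.7, 2.3]
width: 0.003
grasp_force: 0.6
```

Request:
send_rows([
  [0,1,0.8,0],
  [0,1.9,1.6,0],
  [0,2.7,2.4,0],
  [0,3.4,3.3,0],
  [0,4,4.2,0],
])

```text
time: 15.15
ee_pos: [0.6031, -0.1198, 0.1124]
orientation: [-0.04, 0.999, 0.0, -0.0]
wrist_force: [0.4, 0.2, 1.4]
width: -0.003
grasp_force: 0.5
```

```bash
python3 -c "
from h import *
go([*case(-.047,0),.104],CY)"
```

```text
tcp [ 0.6031 -0.1198  0.1124] yang 1.651 F [0.4 0.2 1.4] t 15.15 w -0.003 gf 0.5
-> cm [0.06 0.87 0.84] turn -0.011 dist 1.2
```

Contact force is light and the lid is following. Continuing down to just above the catch.

Request:
send_rows([
  [0,0.9,0.8,0],
  [0,1.6,2.2,0],
  [0,2.2,3.4,0],
  [0,2.6,4.5,0],
  [0,2.8,5.5,0],
])

```text
time: 15.65
ee_pos: [0.6007, -0.0919, 0.057]
orientation: [-0.04, 0.999, 0.0, -0.0]
wrist_force: [-0.8, 1.0, 0.2]
width: -0.0
grasp_force: 0.4
```

```bash
python3 -c "
from h import *
go([*case(-.072,0),.038],CY)"
```

```text
tcp [ 0.6007 -0.0919  0.057 ] yang 1.651 F [-0.8  1.   0.2] t 15.65 w -0.0 gf 0.4
-> cm [0.08 0.56 1.9 ] turn -0.01 dist 2.0
```

Request:
send_rows([
  [0,0.5,0.5,0],
  [0,0.6,0.9,0],
  [0,0.6,1.2,0],
  [0,0.6,1.5,0],
  [0,0.6,1.6,0],
])

```text
time: 16.15
ee_pos: [0.6005, -0.0862, 0.0425]
orientation: [-0.04, 0.999, 0.0, 0.0]
wrist_force: [-0.7, -0.1, 1.2]
width: 0.001
grasp_force: 0.4
```

Request:
send_rows([
  [0,0,0.1,0],
  [0,0,0.2,0],
  [0,0,0.2,0],
])

```text
time: 16.45
ee_pos: [0.6008, -0.0868, 0.0405]
orientation: [-0.04, 0.999, -0.0, 0.0]
wrist_force: [-2.1, 0.2, 3.3]
width: 0.001
grasp_force: 1.7
```

Request:
send_rows([
  [0,0,0.1,0],
  [0,0,0.2,0],
  [0,0,0.3,0],
  [0,0,0.3,0],
])

```text
time: 16.85
ee_pos: [0.601, -0.0867, 0.04]
orientation: [-0.04, 0.999, 0.0, 0.001]
wrist_force: [-8.9, 0.9, 25.7]
width: 0.004
grasp_force: 13.0
```

Request:
send_rows([
  [0,0,-2,0],
  [0,2,-6,0],
  [0,6,-10,0],
  [0,10,-14,0],
  [0,14,-17,0],
])

```text
time: 17.35
ee_pos: [0.5903, 0.0432, 0.201]
orientation: [-0.039, 0.999, -0.0, 0.001]
wrist_force: [1.1, 0.3, -0.2]
width: -0.001
grasp_force: 0.0
```

Request:
send_rows([
  [0,4,0,0],
  [0,8,0,0],
  [0,12,0,0],
  [0,12,0,0],
])

```text
time: 17.75
ee_pos: [0.5791, 0.1701, 0.1989]
orientation: [-0.045, 0.999, 0.002, -0.0]
wrist_force: [-0.3, 0.1, -0.1]
width: 0.001
grasp_force: 0.0
```

```bash
python3 - <<'E'
from h import *
print(env.state()['wrist_force'])
t=env.get_image('top');s=env.get_image('side')
cv2.imwrite('pics/f.png',np.vstack([cv2.resize(t[110:200,310:450],(466,300),interpolation=cv2.INTER_CUBIC),cv2.resize(s[180:270,280:420],(466,300),interpolation=cv2.INTER_CUBIC)]))
E
```

```text
[-0.25658986  0.08168262 -0.12756138]
```

View pics/f.png

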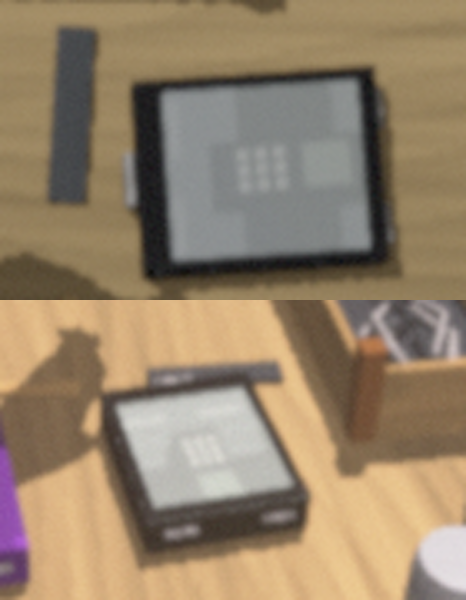

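The lid is shut flat over the meter, which shows display up and centred at about (280,170), and the arm is clear. Handing in.

```bash
python3 -c "
from bench import env
print(env.close_job())"
```

```text
the job is handed in; nothing more can be done
None
```

The black meter lies display up in its cradle, the lid is pressed down shut over it, the bystanders were not touched, and the job was handed in with about 18 s on the robot clock; no verdict came back.

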